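Shut the two check sources away in their shield pots, the strong one first

TASK

The two jars with a coloured dot on the lid are radioactive check sources: stand each upright in the shield pot of its own colour and put the lid of that colour on, fully down. The red one is the stronger, so set it in its pot and close it before you pick up the blue one. Leave the two jars without a dot and the yellow survey meter where they stand.

Things in the scene. Friction and masses are not known exactly. Their poses are not given: they have to be found in the camera images.
- jar_red: Counting jar with a ribbed white screw cap, yellow contents and a 30 mm red dot on top (the strong source): 55 mm tall, body 48 mm in diameter, screw cap 52 mm in diameter from 42 to 55 mm up (grip it there), about 75 g, loose, upright. Origin at the centre of its underside, z up, round about z.
- jar_blue: Counting jar with a ribbed white screw cap, yellow contents and a 30 mm blue dot on top (the weak source): 55 mm tall, body 48 mm in diameter, screw cap 52 mm in diameter from 42 to 55 mm up (grip it there), about 75 g, loose, upright. Origin at the centre of its underside, z up, round about z.
- jar_plain_yellow: Counting jar with a ribbed white screw cap, yellow contents, no dot (an ordinary sample, stays): 55 mm tall, body 48 mm in diameter, screw cap 52 mm in diameter from 42 to 55 mm up (grip it there), about 75 g, loose, upright. Origin at the centre of its underside, z up, round about z.
- jar_plain_black: Counting jar with a ribbed white screw cap, black contents, no dot (an ordinary sample, stays): 55 mm tall, body 48 mm in diameter, screw cap 52 mm in diameter from 42 to 55 mm up (grip it there), about 75 g, loose, upright. Origin at the centre of its underside, z up, round about z.
- pot_red: Open metal shield pot with a red side band and a red ring on its shoulder, 94 mm round, 2.4 kg, loose. Origin: centre of underside, z up. Flat shoulder 36 mm up; inside it a spigot tapers from 81 mm diameter to 72 mm at the rim, 46 mm up. Bore 64 mm wide, its floor 12 mm up: a jar standing in it shows its upper 21 mm above the rim.
- pot_blue: Open metal shield pot with a blue side band and a blue ring on its shoulder, 94 mm round, 2.4 kg, loose. Origin: centre of underside, z up. Flat shoulder 36 mm up; inside it a spigot tapers from 81 mm diameter to 72 mm at the rim, 46 mm up. Bore 64 mm wide, its floor 12 mm up: a jar standing in it shows its upper 21 mm above the rim.
- cap_red: Metal lid with a red band and a red knob: hollow cover, 94 mm round, open below (84 mm wide, 36 mm deep), 0.35 kg, loose, opening down. Origin: centre of lower rim, z up. Top 42 mm up; on it a knob 28 mm round, gripped 49 to 67 mm up, ends at 70. Seated, its rim rests on its pot's shoulder, origin 36 mm above the pot's; the taper centres it from 5 mm off.
- cap_blue: Metal lid with a blue band and a blue knob: hollow cover, 94 mm round, open below (84 mm wide, 36 mm deep), 0.35 kg, loose, opening down. Origin: centre of lower rim, z up. Top 42 mm up; on it a knob 28 mm round, gripped 49 to 67 mm up, ends at 70. Seated, its rim rests on its pot's shoulder, origin 36 mm above the pot's; the taper centres it from 5 mm off.
- survey_meter: Yellow hand-held survey meter, 163 x 66 x 67 mm, loose, lying left of the work; stays. Origin at the centre of its underside, x along its length, z up.
There are look-alikes about, which are no part of the job. What is shaped like the pot_blue but orange is not meant.

How it is judged (in metres and radians):
On the way, in this order (a step that is already met when the one before it is completed fails the run):
1. the red-dotted jar stands in the red pot, let go (horizontal distance between jar_red and pot_red below 0.012 m and z of jar_red in the frame of pot_red between 0.008 and 0.016 m and angle between jar_red's own z axis and vertical below 0.1 rad and contact force between the fingers and jar_red below 0.2 N and linear speed of jar_red below 0.02 m/s), for 0.2 s.
2. the red lid closes the red pot, let go (horizontal distance between jar_red and pot_red below 0.012 m and z of jar_red in the frame of pot_red between 0.008 and 0.016 m and angle between jar_red's own z axis and vertical below 0.1 rad and horizontal distance between cap_red and pot_red below 0.008 m and z of cap_red in the frame of pot_red between 0.032 and 0.04 m and angle between the z axis of cap_red and the z axis of pot_red, either way round below 0.06 rad and contact force between the fingers and cap_red below 0.2 N and linear speed of cap_red below 0.02 m/s), for 0.2 s.
3. the blue-dotted jar stands in the blue pot, let go (horizontal distance between jar_blue and pot_blue below 0.012 m and z of jar_blue in the frame of pot_blue between 0.008 and 0.016 m and angle between jar_blue's own z axis and vertical below 0.1 rad and contact force between the fingers and jar_blue below 0.2 N and linear speed of jar_blue below 0.02 m/s), for 0.2 s.
4. the blue lid closes the blue pot, let go (horizontal distance between jar_blue and pot_blue below 0.012 m and z of jar_blue in the frame of pot_blue between 0.008 and 0.016 m and angle between jar_blue's own z axis and vertical below 0.1 rad and horizontal distance between cap_blue and pot_blue below 0.008 m and z of cap_blue in the frame of pot_blue between 0.032 and 0.04 m and angle between the z axis of cap_blue and the z axis of pot_blue, either way round below 0.06 rad and contact force between the fingers and cap_blue below 0.2 N and linear speed of cap_blue below 0.02 m/s), for 0.2 s.
At the end, for the whole second after the job is handed in: Each dotted jar stands upright on the floor of its colour's pot (within 12 mm of the middle, 0.1 rad); the lid of that colour rests on the pot's shoulder (origin 32 to 40 mm above the pot's, within 8 mm sideways and 0.06 rad); pots upright, everything let go and at rest (all of step 2 and all of step 4 and angle between each of pot_red, pot_blue's own z axis and vertical below 0.05 rad and linear speed of each of jar_red, pot_red, jar_blue, pot_blue below 0.02 m/s); the robot touches nothing.
It fails at once if the blue-dotted jar is moved (more than 40 mm) while the red pot is not yet closed over the red-dotted jar (distance of jar_blue from where it was at the start of the episode above 0.04 m and not (horizontal distance between jar_red and pot_red below 0.012 m and z of jar_red in the frame of pot_red between 0.008 and 0.016 m and angle between jar_red's own z axis and vertical below 0.1 rad and horizontal distance between cap_red and pot_red below 0.008 m and z of cap_red in the frame of pot_red between 0.032 and 0.04 m and angle between the z axis of cap_red and the z axis of pot_red, either way round below 0.06 rad)).
It fails at once if a jar without a dot is moved more than 40 mm or knocked over (distance of any of jar_plain_yellow, jar_plain_black from where it was at the start of the episode above 0.04 m or angle between any of jar_plain_yellow, jar_plain_black's own z axis and vertical above 0.5 rad).
It fails at once if the survey meter is moved more than 40 mm (distance of survey_meter from where it was at the start of the episode above 0.04 m).
It also fails if it takes over 96 s, if anything falls off the work surface, if the arm or the gripper's body presses on something with over 40 N, if the wrist force passes 120 N, or if a joint passes its speed limit or range.

ROBOT

A 6-joint arm with a two-finger parallel gripper is mounted at the origin on a cart in front of the work surface, level with it; the furniture and walls round the work are solid. World frame = base frame: x ahead of the robot, y to its left, z up, the work surface at z = 0. Lengths are in m, angles in degrees, forces in N, time in s.
With the tool pointing down it reaches from about 0.25 to 0.725 m from the base axis. Payload 4 kg.
Tool frame: the origin (TCP) lies at the very end of the fingers, on their centre line; the grasp point (between the pads) lies behind it (ctrl.grip_point_offset is the z of the grasp point in the tool frame, in m); z points along the fingers, y is the line along which they close (so a half turn about z gives the same grasp; the last joint's range is limited). The gripper opens to 85 mm and grips with 20 to 120 N. Pads are 22 mm wide; open, the fingers measure 114 mm over their backs; the gripper's body (76 mm by 85 mm) begins 54 mm behind the grasp point. The pads swing forward as they close: fully open they stand 13 mm farther back than shut.
Start: joints at [-71.792, 13.785, 0.286, 76.501, 0, 90], TCP at [0.156, -0.475, 0.231] pointing down, gripper open.
Joint ranges: [-155.79, 155.79], [-60.16, 107.12], [-62.33, 73.08], [-114, 123.19], [-81.49, 82.49], [-180, 180]. Speed limits (degrees/s): [159.86, 159.86, 180, 180, 180, 180].

INTERFACE

Orientations are given as [roll, pitch, yaw] about the fixed x, y, z axes, in that order (R = Rz(yaw) Ry(pitch) Rx(roll)).
In Python, from workcell import ctrl, eyes, ticket gives the robot as it stands.
- The arm moves only by the tool carry_out, never from a script. Its argument "targets" is a list of rows, each a list of 7 numbers: the opening, from 0 (shut) to 1 (fully open), then the shift along the tool's x, y, z as a fraction of full scale, then the turn, a rotation vector about the tool's x, y, z as a fraction of full scale. In form: [[fingers, x, y, z, ax, ay, az], ...]. A call has exactly 10 rows; each row shifts and turns the commanded pose from where the row before left it, along the tool's axes as they then stand; what a row does not reach is not made up. Full scale, the value 1, is 0.04 m for a shift and 45 degrees for a turn. A row lasts 1/10 s, in which the tool goes at most 50 mm and 8.59 degrees, less where a joint would pass 70% of its speed; a pose out of reach is approached as far as the arm can. A call with a number of a shift or a turn outside -1 to 1 is refused whole. A call with a gripper value outside its range is refused whole. The fingers move at their own pace and stop on an object; the grip force is fixed at half the most. Time passes only in rows, so rows that do not move let the fingers close, or fill a call up. It gives the time, the measured TCP pose, the force, the opening and the grip force at its end, in the units of the state.
- ctrl.sense(): the state, without advancing time (a new reading comes with each control period).
- eyes.snapshot(name): name is "scene" or "top" or "wrist"; returns a dict with "image" (400x640x3 uint8, blue, green, red), "fx", "fy", "cx", "cy" (pixels), "extrinsics" (4x4, takes a point from camera to world coordinates); the wrist camera has in their place "hand_eye" (4x4, takes a point from camera to tool coordinates, whose origin is the TCP and whose axes are the flange's). Camera axes: x right, y down, z forward; pixel columns grow to the right and rows downward; lengths in m; the calibration is good to about 2 mm. A picture is of the moment at which its call begins: read the wrist's pose just before it. There is no depth.
- ticket.job_done(): hands the job in; it is judged then, once.
The state is a dict: "time": time; "q": joint angles; "joint_velocities": joint speeds; "effort": joint torques, N m; "eef_pos": TCP position; "orientation": TCP orientation; "contact_force": force on the tool from outside, world axes, zero at the start; "wrist_torque": the same for the moment, N m; "gripper_width": finger opening in m; "gripper_force": force on a finger pad.
Only numpy, scipy, OpenCV 4.12 (cv2) and the standard library are available. Lean on these libraries where they do the work, as an engineer would, in place of code of your own. Each camera call takes 0.05 s, during which the arm holds its last target. There are 200 camera calls.

## Working session

There is one attempt and no reset: what is moved stays moved. The work goes in short steps, Python scripts to look and compute and a tool call to move; the robot and the scene stay as the last step left them, time stands still between calls to the robot, and variables do not carry over. Pictures are saved under pics/ and viewed, at most 14 in all, crops included, and the job is handed in when it is done.

Besides the shell and the picture viewer there is one more tool, called after "Call:" as a command line: name --pt "numbers of a row" for each row, then --argument value for the rest. carry_out: Moves the arm, as the interface text tells. Its arguments: {"type":"object","properties":{"targets":{"type":"array"}},"required":["targets"]}

```bash
mkdir -p pics; ls
python3 - <<'E'
from workcell import ctrl,eyes
import cv2,numpy as np
s=ctrl.sense();print(s, ctrl.grip_point_offset)
for n in("scene","top"):
    d=eyes.snapshot(n);cv2.imwrite(f"pics/{n}0.png",d["image"]);print(n,d["fx"],d["cx"],d["cy"],np.round(d["extrinsics"],3).tolist())
E
```

```text
pics
{'time': 0.0, 'q': array([-7.17906340e+01,  1.38314710e+01,  2.14441212e-01,  7.65005163e+01,
       -4.19568550e-04,  9.00014593e+01]), 'joint_velocities': array([-0.01137152,  0.05671939, -0.04158083, -0.01815643, -0.01246483,
        0.02505034]), 'effort': array([ 9.37795921e-04, -3.72316790e+01,  2.52408350e+01,  1.69393880e-02,
        3.10802388e-04, -6.82482337e-06]), 'eef_pos': array([ 0.15605   , -0.47437451,  0.23042413]), 'orientation': array([-1.79882454e+02,  4.22561424e-04,  1.82079077e+01]), 'contact_force': array([ 0.66502516, -0.25132001, -0.97406922]), 'wrist_torque': array([-0.00127968,  0.03795408, -0.023131  ]), 'gripper_force': 0.0, 'gripper_width': 0.08501916232748871} -0.0187
scene 409.6558121123065 321.7606162141077 196.7965664436079 [[-0.648, -0.392, 0.653, -0.388], [-0.761, 0.315, -0.567, 0.814], [0.017, -0.864, -0.503, 0.708], [0.0, 0.0, 0.0, 1.0]]
top 487.73830036877405 319.1842766775357 206.0166554439141 [[0.017, -0.992, 0.126, 0.305], [-1.0, -0.019, -0.013, 0.045], [0.016, -0.125, -0.992, 1.504], [0.0, 0.0, 0.0, 1.0]]
```

View pics/scene0.png

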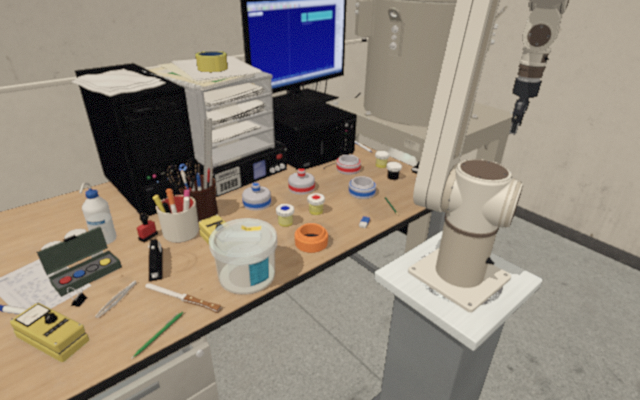

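View pics/top0.png

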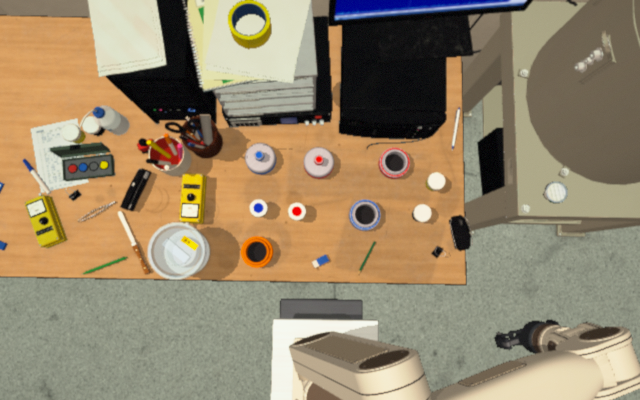

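In the top view I see:
- Dotted jars: red at (297,212), blue at (258,208).
- Lids: red at (319,162), blue at (260,158).
- Pots: red at (395,163), blue at (365,214). The orange decoy is at (257,252).
- Plain jars at (436,181) and (422,213).
- Yellow meter at (193,198), with another at (45,220).

Possible mix-ups are the red dot against the red knob, and the blue dot against the blue knob. Both lids are grey discs 94 mm across, and both jars are small and white.

```bash
cat > h.py <<'E'
import numpy as np,cv2
from workcell import ctrl,eyes
from scipy.spatial.transform import Rotation as R
def back(d,T,uv,z):
    r=T[:3,:3]@np.array([(uv[0]-d["cx"])/d["fx"],(uv[1]-d["cy"])/d["fy"],1]);o=T[:3,3]
    return o+r*(z-o[2])/r[2]
def mask(img,col):
    h,s,v=[c.astype(int) for c in cv2.split(cv2.cvtColor(img,cv2.COLOR_BGR2HSV))]
    m=((h<8)|(h>172)) if col=="red" else (h>105)&(h<130)
    return (m&(s>110)&(v>60)).astype(np.uint8)
def blobs(img,col,amin):
    n,l,st,c=cv2.connectedComponentsWithStats(mask(img,col))
    return [(c[i],st[i]) for i in range(1,n) if st[i,4]>=amin]
def wrist(name=None):
    s=ctrl.sense();d=eyes.snapshot("wrist")
    T=np.eye(4);T[:3,:3]=R.from_euler("xyz",s["orientation"],degrees=True).as_matrix();T[:3,3]=s["eef_pos"]
    if name:cv2.imwrite(f"pics/{name}.png",d["image"])
    return s,d,T@d["hand_eye"],T
E
python3 - <<'E'
from h import *
d=eyes.snapshot("top");T=d["extrinsics"];im=d["image"]
for n,uv,z in [("jr",(297,212),.055),("jb",(258,208),.055),("cr",(319,160),.07),("cb",(260,155),.07),("pr",(395,163),.04),("pb",(365,214),.04),("orange",(257,252),.04),("p1",(436,181),.055),("p2",(422,213),.055),("meter",(193,198),.06),("bucket",(178,250),.1),("cardtop",(390,125),.1)]:
    print(n,np.round(back(d,T,uv,z),3))
for col in("red","blue"):
    for c,st in blobs(im[130:250,170:450],col,8): print(col,np.round(c+[170,130],1),st[2:])
cv2.imwrite("pics/c1.png",cv2.resize(im[130:280,225:455],None,fx=3.4,fy=3.4,interpolation=2))
s,d,Tc,T=wrist();print(np.round(d["hand_eye"],3),d["fx"],d["cx"],d["cy"])
E
```

```text
jr [0.469 0.092 0.055]
jb [0.479 0.208 0.055]
cr [0.626 0.029 0.07 ]
cb [0.637 0.206 0.07 ]
pr [ 0.628 -0.205  0.04 ]
pb [ 0.469 -0.114  0.04 ]
orange [0.349 0.209 0.04 ]
p1 [ 0.572 -0.326  0.055]
p2 [ 0.474 -0.283  0.055]
meter [0.505 0.402 0.06 ]
bucket [0.349 0.427 0.1  ]
cardtop [ 0.73 -0.18  0.1 ]
red [175.1 153.6] [ 13  27 185]
red [196.1 141.8] [19  8 65]
red [393.7 164.5] [ 31  31 193]
red [318.8 159. ] [ 7  7 41]
red [312.  175.9] [9 4 9]
red [322.7 176.6] [11  5 13]
red [296.4 210.8] [10  9 72]
blue [199.5 133. ] [ 4  7 12]
blue [190.  144.3] [ 6  3 11]
blue [258.5 154.5] [ 6  6 32]
blue [257.9 207.5] [ 9  8 59]
[[ 0.    -0.957 -0.292  0.075]
 [ 1.     0.     0.001  0.001]
 [-0.001 -0.292  0.957 -0.143]
 [ 0.     0.     0.     1.   ]] 348.05298755189534 322.41838099177835 200.38281840916562
```

View pics/c1.png

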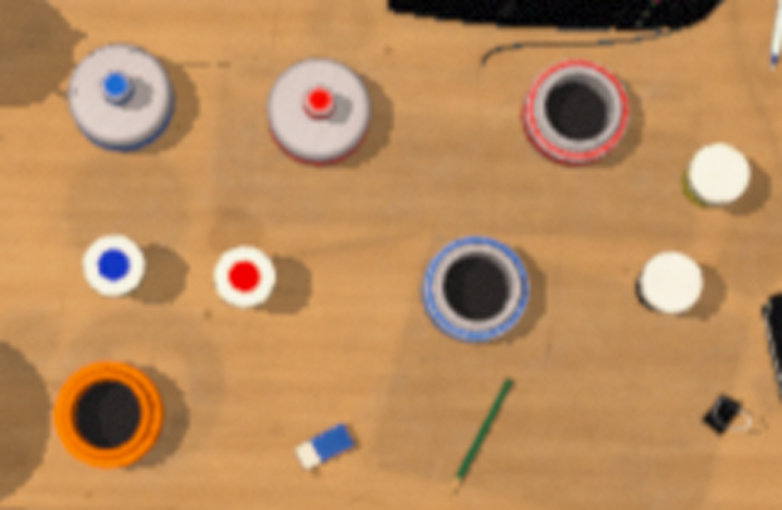

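The crop confirms it: the jars are small and white with a red or blue dot, the lids are large grey discs with a coloured knob, and the pots are open rings. First I turn the tool to yaw 90, so tool x = world y and tool y = world x.

Call:
carry_out --pt "1 0 0 0 0 0 -0.16" --pt "1 0 0 0 0 0 -0.16" --pt "1 0 0 0 0 0 -0.16" --pt "1 0 0 0 0 0 -0.16" --pt "1 0 0 0 0 0 -0.16" --pt "1 0 0 0 0 0 -0.16" --pt "1 0 0 0 0 0 -0.16" --pt "1 0 0 0 0 0 -0.16" --pt "1 0 0 0 0 0 -0.16" --pt "1 0 0 0 0 0 -0.16"

```text
time: 1.2
eef_pos: [0.1562, -0.4748, 0.231]
orientation: [-180.0, -0.0, 90.5]
contact_force: [-0.0, -0.2, 0.7]
gripper_width: 0.0853
gripper_force: 0.0
```

Call:
carry_out --pt "1 0.78 0.43 0 0 0 0" --pt "1 0.78 0.43 0 0 0 0" --pt "1 0.78 0.43 0 0 0 0" --pt "1 0.78 0.43 0 0 0 0" --pt "1 0.78 0.43 0 0 0 0" --pt "1 0.78 0.43 0 0 0 0" --pt "1 0.78 0.43 0 0 0 0" --pt "1 0.78 0.43 0 0 0 0" --pt "1 0.78 0.43 0 0 0 0" --pt "1 0.78 0.43 0 0 0 0"

```text
time: 2.2
eef_pos: [0.3275, -0.161, 0.2314]
orientation: [180.0, 0.0, 90.2]
contact_force: [0.3, -0.1, -0.8]
gripper_width: 0.0856
gripper_force: 0.0
```

Call:
carry_out --pt "1 0.8 0.44 0 0 0 0" --pt "1 0.8 0.44 0 0 0 0" --pt "1 0.8 0.44 0 0 0 0" --pt "1 0.8 0.44 0 0 0 0" --pt "1 0.8 0.44 0 0 0 0" --pt "1 0.8 0.44 0.2 0 0 0" --pt "1 0.8 0.44 0.2 0 0 0" --pt "1 0.5 0.26 0.3 0 0 0" --pt "1 0 0 0.3 0 0 0" --pt "1 0 0 0 0 0 0"

```text
time: 3.2
eef_pos: [0.4585, 0.0827, 0.1893]
orientation: [-179.8, 0.0, 90.3]
contact_force: [-0.3, 0.1, 0.4]
gripper_width: 0.0852
gripper_force: 0.0
```

Run:
```python
from h import *
s,d,Tc,T=wrist("w1");print(s["eef_pos"],s["orientation"])
for col in("red","blue"):
    for c,st in blobs(d["image"],col,60): print(col,np.round(c,1),st,[np.round(back(d,Tc,c,z),4).tolist()[:2] for z in (.055,.07,.036)])
```

```text
[0.45852383 0.08266031 0.18933916] [-1.79751376e+02  4.87245555e-02  9.03059768e+01]
red [339.6 176. ] [ 322  159   36   35 1008] [[0.4724, 0.0923], [0.4717, 0.0958], [0.4733, 0.0879]]
red [469.5 207.3] [446 182  79  78 839] [[0.5815, 0.0663], [0.5749, 0.0712], [0.5899, 0.0602]]
red [511.8 242.9] [501 232  32  31 352] [[0.6221, 0.0343], [0.6133, 0.0409], [0.6332, 0.0259]]
red [528.6 256.1] [516 245  26  24 477] [[0.6388, 0.0219], [0.6291, 0.0291], [0.6511, 0.0126]]
blue [353.7  19.5] [ 334    0   40   42 1374] [[0.4802, 0.2075], [0.4791, 0.2047], [0.4817, 0.211]]
blue [492.1  46.1] [481   0  46  87 740] [[0.5821, 0.1904], [0.5754, 0.1885], [0.5905, 0.1927]]
blue [561.7  21.5] [553   0  24  39 437] [[0.6294, 0.2069], [0.6203, 0.2042], [0.6411, 0.2104]]
blue [590.7  13.2] [576   0  31  30 737] [[0.649, 0.2123], [0.6387, 0.2093], [0.662, 0.2162]]
blue [195.5 242.4] [177 224  37  37 751] [[0.3487, 0.0326], [0.3547, 0.0392], [0.3412, 0.0241]]
blue [329.9 323. ] [290 313  82  32 690] [[0.4662, -0.0482], [0.4658, -0.0371], [0.4666, -0.0622]]
blue [331.7 344. ] [289 331  86  38 314] [[0.4682, -0.0716], [0.4677, -0.0593], [0.4688, -0.0872]]
```

View pics/w1.png

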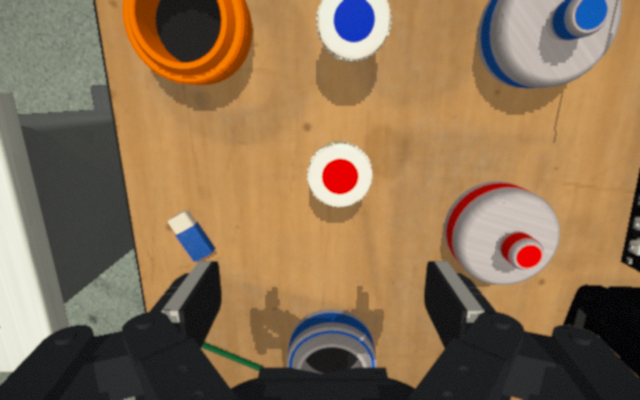

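The wrist view shows the red-dot jar at (340,176), which is about (0.472, 0.0925). That agrees with the top view to 2 mm.

Call:
carry_out --pt "1 0.05 0.05 0.2 0 0 0" --pt "1 0.05 0.05 0.4 0 0 0" --pt "1 0.05 0.05 0.4 0 0 0" --pt "1 0.05 0.05 0.4 0 0 0" --pt "1 0.05 0.05 0.4 0 0 0" --pt "1 0 0.03 0.4 0 0 0" --pt "1 0 0 0.2 0 0 0" --pt "1 0 0 0 0 0 0" --pt "1 0 0 0 0 0 0" --pt "1 0 0 0 0 0 0"

```text
time: 4.25
eef_pos: [0.4717, 0.0922, 0.0963]
orientation: [179.9, -0.0, 90.2]
contact_force: [-0.3, 0.2, 0.4]
gripper_width: 0.0855
gripper_force: 0.0
```

Run:
```python
from h import *
s,d,Tc,T=wrist();print(s["eef_pos"],s["orientation"])
for c,st in blobs(d["image"],"red",60): print(np.round(c,1),st,np.round(back(d,Tc,c,.055),4))
```

```text
[0.47173008 0.09219163 0.09627766] [ 1.79891354e+02 -2.01094902e-02  9.01914794e+01]
[322.5 229.3] [ 297  205   52   49 2021] [0.4724 0.0923 0.055 ]
[510.3 249. ] [ 470  227  113   64 1644] [0.5811 0.0804 0.055 ]
[569.  314.6] [548 302  53  33 766] [0.6244 0.0365 0.055 ]
[600.9 334.2] [586 326  26  21 281] [0.6474 0.0223 0.055 ]
```

Call:
carry_out --pt "1 0 0.02 0.3 0 0 0" --pt "1 0 0 0.4 0 0 0" --pt "1 0 0 0.4 0 0 0" --pt "1 0 0 0.3 0 0 0" --pt "1 0 0 0.08 0 0 0" --pt "0 0 0 0 0 0 0" --pt "0 0 0 0 0 0 0" --pt "0 0 0 0 0 0 0" --pt "0 0 0 0 0 0 0" --pt "0 0 0 0 0 0 0"

```text
time: 5.3
eef_pos: [0.4727, 0.0924, 0.0372]
orientation: [179.9, -0.0, 90.2]
contact_force: [-1.1, 0.1, 5.9]
gripper_width: 0.0495
gripper_force: 62.3
```

Call:
carry_out --pt "0 0 0 0 0 0 0" --pt "0 0 0 0 0 0 0" --pt "0 0 0 -0.1 0 0 0" --pt "0 0 0 -0.3 0 0 0" --pt "0 0 0 -0.5 0 0 0" --pt "0 0 0 -0.6 0 0 0" --pt "0 0 0 -0.6 0 0 0" --pt "0 0 0 -0.5 0 0 0" --pt "0 0 0 -0.2 0 0 0" --pt "0 0 0 0 0 0 0"

```text
time: 6.3
eef_pos: [0.4725, 0.0923, 0.149]
orientation: [179.9, -0.0, 90.2]
contact_force: [0.0, -1.0, -0.6]
gripper_width: 0.0491
gripper_force: 62.1
```

Red jar gripped and lifted. Next I move beside the red pot, 60 mm past it in y, so the wrist camera can see the pot.

Call:
carry_out --pt "0 -0.4 0.2 0 0 0 0" --pt "0 -0.8 0.3 0 0 0 0" --pt "0 -1 0.45 0 0 0 0" --pt "0 -1 0.45 0 0 0 0" --pt "0 -1 0.45 0 0 0 0" --pt "0 -1 0.45 0 0 0 0" --pt "0 -1 0.45 0 0 0 0" --pt "0 -1 0.45 0 0 0 0" --pt "0 -1 0.4 0 0 0 0" --pt "0 -0.7 0.28 0 0 0 0"

```text
time: 7.3
eef_pos: [0.6279, -0.2658, 0.1453]
orientation: [-179.8, -0.0, 90.1]
contact_force: [0.5, 0.8, -0.8]
gripper_width: 0.0492
gripper_force: 62.2
```

```bash
cat > ring.py <<'E'
from h import *
import sys
def ring(col,name,near):
    s,d,Tc,T=wrist(name);print(s["eef_pos"],s["orientation"])
    im=d["image"];m=mask(im,col)
    # fit the ring on the shoulder: coloured pixels back-projected to z=.036, radius 40..47 mm about the prior
    ys,xs=np.nonzero(m);P=np.array([back(d,Tc,(x,y),.036)[:2] for x,y in zip(xs,ys)])
    from scipy.optimize import least_squares
    c=np.array(near)
    for w in (.02,.01,.006,.004,.004):
        r=np.hypot(*(P-c).T);k=abs(r-.0435)<w
        c=least_squares(lambda p:np.hypot(*(P[k]-p[:2]).T)-p[2],[*c,.0435],loss="soft_l1",f_scale=.001).x
        print(k.sum(),np.round(c,4));c=c[:2]
if __name__=="__main__": ring(sys.argv[1],sys.argv[2],[float(a) for a in sys.argv[3:]])
E
python3 ring.py red w2 .628 -.205
python3 - <<'E'
from h import *
d=eyes.snapshot("top")
for c in((393.7,164.5),):print(np.round(back(d,d["extrinsics"],c,.03),4))
E
```

```text
[ 0.62791906 -0.26582993  0.14531491] [-1.79837607e+02 -4.23670464e-02  9.01006213e+01]
2173 [ 0.6328 -0.2048  0.0429]
2173 [ 0.6328 -0.2048  0.0429]
2173 [ 0.6328 -0.2048  0.0429]
2173 [ 0.6328 -0.2048  0.0429]
2173 [ 0.6328 -0.2048  0.0429]
[ 0.6255 -0.2024  0.03  ]
```

View pics/w2.png

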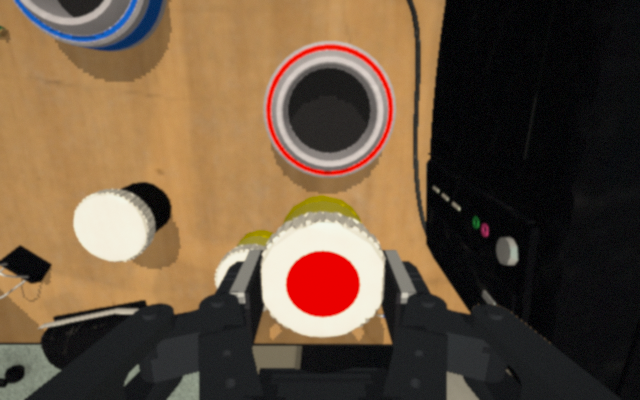

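The red pot's ring is at (330,110) and the jar is held squarely with its dot at (323,283). I'll remeasure now that the arm has settled, then move over the pot.

```bash
python3 ring.py red w3 .6328 -.2048
python3 - <<'E'
from h import *
s,d,Tc,T=wrist()
b=max(blobs(d["image"],"red",300),key=lambda b:b[0][1]);print(b[0],back(d,Tc,b[0],s["eef_pos"][2]+.018))
E
```

```text
[ 0.62792839 -0.26733689  0.14460346] [-1.79844010e+02  3.01740087e-03  8.99288088e+01]
2178 [ 0.6328 -0.2048  0.0429]
2178 [ 0.6328 -0.2048  0.0429]
2178 [ 0.6328 -0.2048  0.0429]
2178 [ 0.6328 -0.2048  0.0429]
2178 [ 0.6328 -0.2048  0.0429]
[322.39764089 283.51087811] [ 0.62805695 -0.26486916  0.1628507 ]
```

Call:
carry_out --pt "0 0.15 0.02 0 0 0 0" --pt "0 0.3 0.03 0 0 0 0" --pt "0 0.4 0.03 0 0 0 0" --pt "0 0.4 0.03 0.1 0 0 0" --pt "0 0.2 0.02 0.2 0 0 0" --pt "0 0.07 0 0.3 0 0 0" --pt "0 0 0 0.3 0 0 0" --pt "0 0 0 0.3 0 0 0" --pt "0 0 0 0.1 0 0 0" --pt "0 0 0 0 0 0 0"

```text
time: 8.5
eef_pos: [0.6323, -0.2029, 0.0944]
orientation: [-179.8, -0.0, 90.1]
contact_force: [1.0, -0.4, -1.3]
gripper_width: 0.0494
gripper_force: 62.3
```

```bash
python3 ring.py red w4 .6328 -.2048 | sed -n '1p;$p'
python3 - <<'E'
from h import *
s,d,Tc,T=wrist()
for b in blobs(d["image"],"red",300):print(b[0],back(d,Tc,b[0],s["eef_pos"][2]+.018))
E
```

```text
[ 0.63225222 -0.20287351  0.09436249] [-1.79845801e+02 -4.47841148e-02  9.01487496e+01]
2413 [ 0.6328 -0.2054  0.0432]
[321.03409091 146.67329545] [ 0.63287171 -0.14756905  0.11341388]
[320.91301666 190.24120913] [ 0.63285374 -0.16375868  0.11341388]
[322.34940397 283.56317881] [ 0.63349695 -0.20291096  0.11341388]
```

View pics/w4.png

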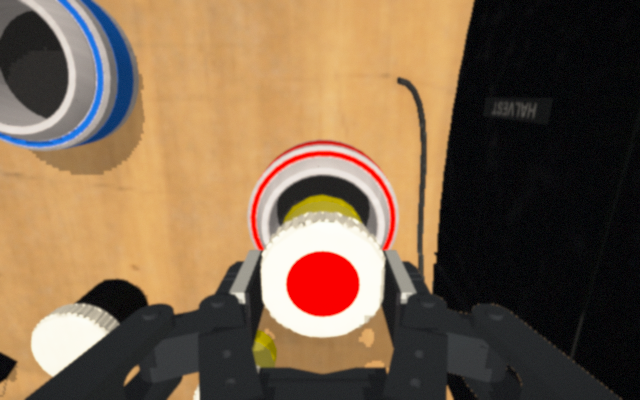

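The jar is over the bore and 2 mm off in y. I'll correct that, lower it, release and lift.

Call:
carry_out --pt "0 -0.05 0 0.1 0 0 0" --pt "0 0 0 0.25 0 0 0" --pt "0 0 0 0.25 0 0 0" --pt "0 0 0 0.2 0 0 0" --pt "0 0 0 0.15 0 0 0" --pt "0 0 0 0.1 0 0 0" --pt "0 0 0 0.04 0 0 0" --pt "0 0 0 0 0 0 0" --pt "0 0 0 0 0 0 0" --pt "0 0 0 0 0 0 0"

```text
time: 9.6
eef_pos: [0.6336, -0.2045, 0.053]
orientation: [179.9, 0.0, 90.2]
contact_force: [-0.1, -0.5, 0.1]
gripper_width: 0.0494
gripper_force: 62.3
```

Call:
carry_out --pt "0 0 0 0.05 0 0 0" --pt "0 0 0 0.02 0 0 0" --pt "0 0 0 0 0 0 0" --pt "1 0 0 0 0 0 0" --pt "1 0 0 0 0 0 0" --pt "1 0 0 0 0 0 0" --pt "1 0 0 0 0 0 0" --pt "1 0 0 0 0 0 0" --pt "1 0 0 0 0 0 0" --pt "1 0 0 0 0 0 0"

```text
time: 10.6
eef_pos: [0.6333, -0.2044, 0.0497]
orientation: [180.0, -0.0, 90.2]
contact_force: [-0.2, 0.3, -0.1]
gripper_width: 0.0857
gripper_force: 0.0
```

Call:
carry_out --pt "1 0 0 -0.2 0 0 0" --pt "1 0 0 -0.5 0 0 0" --pt "1 0 0 -0.6 0 0 0" --pt "1 0 0 -0.7 0 0 0" --pt "1 0 0 -0.4 0 0 0" --pt "1 0.4 0 -0.1 0 0 0" --pt "1 0.8 0 0 0 0 0" --pt "1 0.9 0 0 0 0 0" --pt "1 0.9 0 0 0 0 0" --pt "1 0.9 0 0 0 0 0"

```text
time: 11.6
eef_pos: [0.6317, -0.0459, 0.1489]
orientation: [-179.9, -0.0, 90.2]
contact_force: [0.4, 0.4, 0.1]
gripper_width: 0.0854
gripper_force: 0.0
```

Call:
carry_out --pt "1 0.7 0 0 0 0 0" --pt "1 0.6 0 0 0 0 0" --pt "1 0.3 0 0 0 0 0" --pt "1 0.1 0 0 0 0 0" --pt "1 0 0 0 0 0 0" --pt "1 0 0 0 0 0 0" --pt "1 0 0 0 0 0 0" --pt "1 0 0 0 0 0 0" --pt "1 0 0 0 0 0 0" --pt "1 0 0 0 0 0 0"

```text
time: 12.6
eef_pos: [0.6325, 0.0191, 0.1497]
orientation: [180.0, 0.0, 90.2]
contact_force: [-1.0, 0.2, -0.2]
gripper_width: 0.0855
gripper_force: 0.0
```

Run:
```python
from h import *
s,d,Tc,T=wrist();print(s["eef_pos"])
cv2.imwrite("pics/w5.png",d["image"])
for b in blobs(d["image"],"red",60):print(np.round(b[0],1),b[1],back(d,Tc,b[0],.070))
d=eyes.snapshot("top");cv2.imwrite("pics/t2.png",cv2.resize(d["image"][120:250,340:460],None,fx=4,fy=4,interpolation=2))
for b in blobs(d["image"][130:200,300:450],"red",8):print(b[0]+[300,130],b[1][2:],back(d,d["extrinsics"],b[0]+[300,130],.067))
```

```text
[0.63247956 0.01908664 0.14972428]
[322.4 119.1] [294 116  62  16  90] [0.63286453 0.07770479 0.07      ]
[316.8 172.9] [298 168  38  16 149] [0.62928994 0.04340707 0.07      ]
[515.6 191.4] [505 174  22  36 669] [0.76116115 0.03130443 0.07      ]
[315.9 193.8] [300 179  32  31 750] [0.62864594 0.02922185 0.07      ]
[321.7 366.8] [295 360  55  15 529] [ 0.63292587 -0.11155126  0.07      ]
[392.60714286 164.53061224] [ 31  31 196] [ 0.61731072 -0.19291671  0.067     ]
[396.16666667 159.09722222] [10  9 72] [ 0.63422067 -0.20369304  0.067     ]
```

View pics/w5.png

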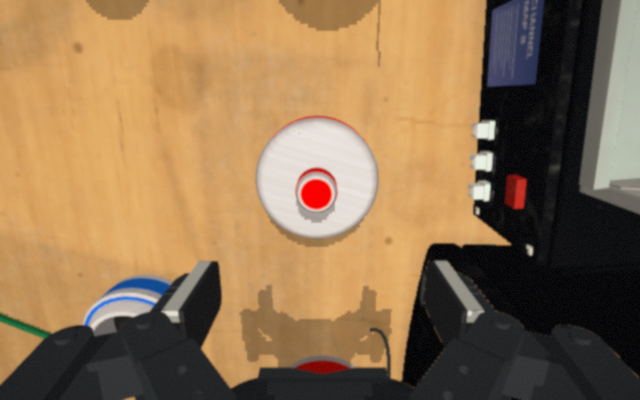

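The red lid's knob is at (316,194), about (0.6286, 0.0292). The top view puts the red dot at the pot's centre, so the jar is in. Now I go for the lid.

Call:
carry_out --pt "1 0.1 -0.04 0.2 0 0 0" --pt "1 0.1 -0.04 0.4 0 0 0" --pt "1 0.05 -0.02 0.5 0 0 0" --pt "1 0 0 0.5 0 0 0" --pt "1 0 0 0.4 0 0 0" --pt "1 0 0 0.3 0 0 0" --pt "1 0 0 0.2 0 0 0" --pt "1 0 0 0.1 0 0 0" --pt "1 0 0 0 0 0 0" --pt "1 0 0 0 0 0 0"

```text
time: 13.7
eef_pos: [0.629, 0.0296, 0.0464]
orientation: [179.9, -0.0, 90.2]
contact_force: [-0.1, -0.8, 0.1]
gripper_width: 0.0853
gripper_force: 0.0
```

Call:
carry_out --pt "0 0 0 0 0 0 0" --pt "0 0 0 0 0 0 0" --pt "0 0 0 0 0 0 0" --pt "0 0 0 0 0 0 0" --pt "0 0 0 0 0 0 0" --pt "0 0 0 0 0 0 0" --pt "0 0 0 0 0 0 0" --pt "0 0 0 0 0 0 0" --pt "0 0 0 0 0 0 0" --pt "0 0 0 0 0 0 0"

```text
time: 14.7
eef_pos: [0.6287, 0.0296, 0.0463]
orientation: [180.0, -0.0, 90.2]
contact_force: [-0.3, 0.7, 5.9]
gripper_width: 0.0257
gripper_force: 59.8
```

Call:
carry_out --pt "0 0 0 -0.15 0 0 0" --pt "0 0 0 -0.3 0 0 0" --pt "0 0 0 -0.5 0 0 0" --pt "0 0 0 -0.5 0 0 0" --pt "0 0 0 -0.5 0 0 0" --pt "0 -0.2 0.01 -0.4 0 0 0" --pt "0 -0.4 0.02 -0.15 0 0 0" --pt "0 -0.6 0.02 0 0 0 0" --pt "0 -0.7 0.02 0 0 0 0" --pt "0 -0.7 0.02 0 0 0 0"

```text
time: 15.7
eef_pos: [0.6317, -0.0761, 0.1449]
orientation: [-179.9, 0.0, 90.2]
contact_force: [1.0, 0.7, -4.1]
gripper_width: 0.0261
gripper_force: 59.5
```

Call:
carry_out --pt "0 -0.7 0.02 0 0 0 0" --pt "0 -0.7 0 0 0 0 0" --pt "0 -0.7 0 0 0 0 0" --pt "0 -0.6 0 0 0 0 0" --pt "0 -0.3 0 0 0 0 0" --pt "0 -0.2 0 0 0 0 0" --pt "0 0 0 0 0 0 0" --pt "0 0 0 0 0 0 0" --pt "0 0 0 0 0 0 0" --pt "0 0 0 0 0 0 0"

```text
time: 16.7
eef_pos: [0.6338, -0.2012, 0.1458]
orientation: [-180.0, -0.0, 90.3]
contact_force: [0.6, 0.1, -3.6]
gripper_width: 0.0259
gripper_force: 59.5
```

Call:
carry_out --pt "0 -0.05 -0.02 0.1 0 0 0" --pt "0 -0.04 0 0.2 0 0 0" --pt "0 0 0 0.3 0 0 0" --pt "0 0 0 0.3 0 0 0" --pt "0 0 0 0.25 0 0 0" --pt "0 0 0 0.2 0 0 0" --pt "0 0 0 0.12 0 0 0" --pt "0 0 0 0.08 0 0 0" --pt "0 0 0 0 0 0 0" --pt "0 0 0 0 0 0 0"

```text
time: 17.7
eef_pos: [0.6329, -0.2059, 0.084]
orientation: [180.0, -0.0, 90.2]
contact_force: [-1.2, 0.0, -4.0]
gripper_width: 0.0263
gripper_force: 59.3
```

Call:
carry_out --pt "0 0 0 0.04 0 0 0" --pt "0 0 0 0.02 0 0 0" --pt "0 0 0 0 0 0 0" --pt "1 0 0 0 0 0 0" --pt "1 0 0 0 0 0 0" --pt "1 0 0 0 0 0 0" --pt "1 0 0 0 0 0 0" --pt "1 0 0 0 0 0 0" --pt "1 0 0 0 0 0 0" --pt "1 0 0 0 0 0 0"

```text
time: 18.7
eef_pos: [0.6329, -0.206, 0.0813]
orientation: [180.0, 0.0, 90.2]
contact_force: [0.0, -0.1, 0.4]
gripper_width: 0.0852
gripper_force: 0.0
```

Call:
carry_out --pt "1 0 0 -0.2 0 0 0" --pt "1 0 0 -0.5 0 0 0" --pt "1 0 0 -0.6 0 0 0" --pt "1 0 0 -0.5 0 0 0" --pt "1 -0.4 0 -0.3 0 0 0" --pt "1 -0.4 0 -0.1 0 0 0" --pt "1 -0.2 0 0 0 0 0" --pt "1 0 0 0 0 0 0" --pt "1 0 0 0 0 0 0" --pt "1 0 0 0 0 0 0"

```text
time: 19.7
eef_pos: [0.6325, -0.2454, 0.1681]
orientation: [-179.9, -0.1, 90.2]
contact_force: [-1.0, 0.3, 0.2]
gripper_width: 0.0854
gripper_force: 0.0
```

Run:
```python
from h import *
s,d,Tc,T=wrist("w6");print(s["eef_pos"])
for b in blobs(d["image"],"red",60):print(np.round(b[0],1),b[1],np.round(back(d,Tc,b[0],.106),4))
```

```text
[ 0.63251149 -0.24544163  0.1681461 ]
[322.9 129.5] [308 127  32   8  63] [ 0.633  -0.1915  0.106 ]
[323.2 153.1] [306 136  35  35 956] [ 0.6333 -0.2052  0.106 ]
```

View pics/w6.png

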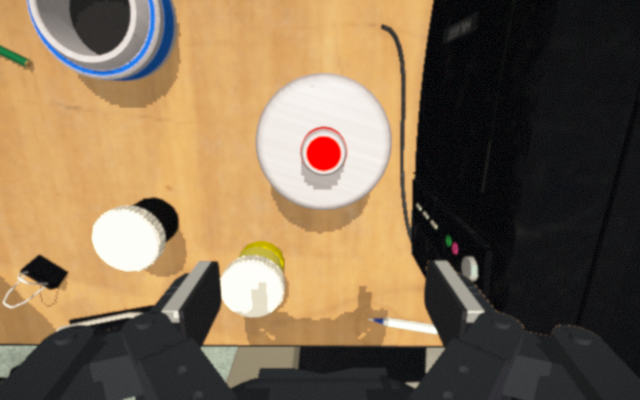

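The red lid sits centred at (323,153), with its knob over the pot at (0.6333, -0.2052) and flat. Next is the blue jar.

Call:
carry_out --pt "1 0.4 0 0 0 0 0" --pt "1 0.8 -0.2 0 0 0 0" --pt "1 0.95 -0.35 0 0 0 0" --pt "1 0.95 -0.35 0 0 0 0" --pt "1 0.95 -0.35 0 0 0 0" --pt "1 0.95 -0.35 0 0 0 0" --pt "1 0.95 -0.35 0 0 0 0" --pt "1 0.95 -0.35 0 0 0 0" --pt "1 0.95 -0.35 0 0 0 0" --pt "1 0.95 -0.35 0 0 0 0"

```text
time: 20.75
eef_pos: [0.5101, 0.1082, 0.1695]
orientation: [180.0, -0.0, 90.3]
contact_force: [0.7, -0.6, 0.9]
gripper_width: 0.0854
gripper_force: 0.0
```

Call:
carry_out --pt "1 0.9 -0.35 0 0 0 0" --pt "1 0.6 -0.3 0 0 0 0" --pt "1 0.4 -0.15 0.2 0 0 0" --pt "1 0.2 0 0.4 0 0 0" --pt "1 0 0 0.4 0 0 0" --pt "1 0 0 0.4 0 0 0" --pt "1 0 0 0.3 0 0 0" --pt "1 0 0 0.1 0 0 0" --pt "1 0 0 0 0 0 0" --pt "1 0 0 0 0 0 0"

```text
time: 21.75
eef_pos: [0.4798, 0.1897, 0.0979]
orientation: [179.9, -0.0, 90.2]
contact_force: [-0.9, 0.2, 0.4]
gripper_width: 0.0859
gripper_force: 0.0
```

Run:
```python
from h import *
s,d,Tc,T=wrist("w7");print(s["eef_pos"])
for b in blobs(d["image"],"blue",300):print(np.round(b[0],1),b[1],np.round(back(d,Tc,b[0],.055),4),np.round(back(d,Tc,b[0],.07),4))
```

```text
[0.47977313 0.18968854 0.09791735]
[508.7 156.6] [ 484  107   91  123 1548] [0.5804 0.2315 0.055 ] [0.5723 0.234  0.07  ]
[594.2 191.1] [578 171  49  50 907] [0.6309 0.2124 0.055 ] [0.6187 0.2165 0.07  ]
[322.3 198.6] [ 297  174   52   50 2050] [0.4803 0.2075 0.055 ] [0.4803 0.212  0.07  ]
[626.2 204.9] [610 186  30  38 919] [0.6507 0.2045 0.055 ] [0.6369 0.2092 0.07  ]
```

Call:
carry_out --pt "1 0.2 0.01 0 0 0 0" --pt "1 0.2 0 0.1 0 0 0" --pt "1 0.04 0 0.3 0 0 0" --pt "1 0 0 0.4 0 0 0" --pt "1 0 0 0.4 0 0 0" --pt "1 0 0 0.25 0 0 0" --pt "1 0 0 0.07 0 0 0" --pt "1 0 0 0 0 0 0" --pt "0 0 0 0 0 0 0" --pt "0 0 0 0 0 0 0"

```text
time: 22.8
eef_pos: [0.4804, 0.2073, 0.0373]
orientation: [179.9, -0.0, 90.2]
contact_force: [0.2, 0.3, 0.2]
gripper_width: 0.0587
gripper_force: 0.0
```

Call:
carry_out --pt "0 0 0 0 0 0 0" --pt "0 0 0 0 0 0 0" --pt "0 0 0 0 0 0 0" --pt "0 0 0 0 0 0 0" --pt "0 0 0 0 0 0 0" --pt "0 0 0 -0.2 0 0 0" --pt "0 0 0 -0.6 0 0 0" --pt "0 0 0 -0.7 0 0 0" --pt "0 0 0 -0.7 0 0 0" --pt "0 0 0 -0.6 0 0 0"

```text
time: 23.8
eef_pos: [0.4798, 0.207, 0.1502]
orientation: [180.0, -0.0, 90.2]
contact_force: [0.3, 1.0, -1.0]
gripper_width: 0.0496
gripper_force: 62.2
```

Call:
carry_out --pt "0 -0.5 -0.03 0 0 0 0" --pt "0 -0.9 -0.03 0 0 0 0" --pt "0 -1 -0.03 0 0 0 0" --pt "0 -1 -0.03 0 0 0 0" --pt "0 -1 -0.03 0 0 0 0" --pt "0 -1 -0.03 0 0 0 0" --pt "0 -1 -0.03 0 0 0 0" --pt "0 -1 -0.03 0 0 0 0" --pt "0 -1 -0.03 0 0 0 0" --pt "0 -0.7 0 0 0 0 0"

```text
time: 24.8
eef_pos: [0.4697, -0.1594, 0.1488]
orientation: [-180.0, 0.0, 90.1]
contact_force: [0.1, 0.3, -0.2]
gripper_width: 0.049
gripper_force: 62.2
```

Call:
carry_out --pt "0 -0.4 0 0 0 0 0" --pt "0 0 0 0 0 0 0" --pt "0 0 0 0 0 0 0" --pt "0 0 0 0 0 0 0" --pt "0 0 0 0 0 0 0" --pt "0 0 0 0 0 0 0" --pt "0 0 0 0 0 0 0" --pt "0 0 0 0 0 0 0" --pt "0 0 0 0 0 0 0" --pt "0 0 0 0 0 0 0"

```text
time: 25.8
eef_pos: [0.4703, -0.173, 0.1485]
orientation: [-180.0, -0.0, 90.2]
contact_force: [-0.1, 0.4, -0.6]
gripper_width: 0.0495
gripper_force: 62.2
```

```bash
python3 ring.py blue w8 .469 -.114
python3 - <<'E'
from h import *
s,d,Tc,T=wrist()
for b in blobs(d["image"],"blue",300):print(b[0],back(d,Tc,b[0],s["eef_pos"][2]+.018))
E
```

```text
[ 0.47034025 -0.17297883  0.14850432] [-1.79999079e+02 -4.42171436e-04  9.02119482e+01]
1634 [ 0.4686 -0.1144  0.0429]
1634 [ 0.4686 -0.1144  0.0429]
1634 [ 0.4686 -0.1144  0.0429]
1634 [ 0.4686 -0.1144  0.0429]
1634 [ 0.4686 -0.1144  0.0429]
[320.00612745 112.14705882] [ 0.4698943  -0.10555741  0.16651515]
[322.46262957 282.48090562] [ 0.4710098  -0.17242047  0.16651515]
```

View pics/w8.png

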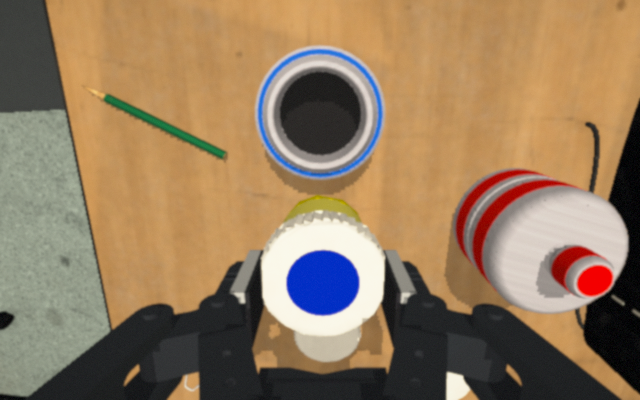

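The blue ring is at (320,112), which is (0.4686, -0.1144). The blue jar is held square, and on the right the red pot is visibly closed. I'll move over the blue pot and lower.

Call:
carry_out --pt "0 0.15 -0.02 0 0 0 0" --pt "0 0.3 -0.02 0 0 0 0" --pt "0 0.4 -0.01 0 0 0 0" --pt "0 0.4 0 0.1 0 0 0" --pt "0 0.18 0 0.2 0 0 0" --pt "0 0.03 0 0.35 0 0 0" --pt "0 0 0 0.35 0 0 0" --pt "0 0 0 0.3 0 0 0" --pt "0 0 0 0.1 0 0 0" --pt "0 0 0 0 0 0 0"

```text
time: 26.9
eef_pos: [0.4674, -0.1142, 0.0917]
orientation: [-179.9, -0.0, 90.2]
contact_force: [-0.2, 0.1, -0.1]
gripper_width: 0.0496
gripper_force: 62.2
```

```bash
python3 ring.py blue w9 .4686 -.1144 | sed -n '1p;$p'
```

```text
[ 0.46740503 -0.11422917  0.0917068 ] [-1.79892951e+02 -2.72836797e-02  9.02218409e+01]
2226 [ 0.4687 -0.115   0.0432]
```

Within 1.5 mm. I'll lower 41 mm, open, then lift.

Call:
carry_out --pt "0 -0.01 0.02 0.1 0 0 0" --pt "0 0 0 0.2 0 0 0" --pt "0 0 0 0.25 0 0 0" --pt "0 0 0 0.2 0 0 0" --pt "0 0 0 0.12 0 0 0" --pt "0 0 0 0.08 0 0 0" --pt "0 0 0 0.04 0 0 0" --pt "0 0 0 0 0 0 0" --pt "0 0 0 0 0 0 0" --pt "0 0 0 0 0 0 0"

```text
time: 27.95
eef_pos: [0.4692, -0.1151, 0.0532]
orientation: [180.0, 0.0, 90.2]
contact_force: [0.1, -0.1, -0.1]
gripper_width: 0.0493
gripper_force: 62.2
```

Call:
carry_out --pt "0 0 0 0.05 0 0 0" --pt "0 0 0 0.02 0 0 0" --pt "0 0 0 0 0 0 0" --pt "1 0 0 0 0 0 0" --pt "1 0 0 0 0 0 0" --pt "1 0 0 0 0 0 0" --pt "1 0 0 0 0 0 0" --pt "1 0 0 0 0 0 0" --pt "1 0 0 0 0 0 0" --pt "1 0 0 0 0 0 0"

```text
time: 28.95
eef_pos: [0.4689, -0.115, 0.0501]
orientation: [180.0, -0.0, 90.2]
contact_force: [-0.1, -0.4, -0.3]
gripper_width: 0.0853
gripper_force: 0.0
```

Call:
carry_out --pt "1 0 0 -0.2 0 0 0" --pt "1 0 0 -0.5 0 0 0" --pt "1 0 0 -0.7 0 0 0" --pt "1 0 0 -0.7 0 0 0" --pt "1 0 0 -0.4 0 0 0" --pt "1 0.4 0.2 0 0 0 0" --pt "1 0.7 0.4 0 0 0 0" --pt "1 0.9 0.5 0 0 0 0" --pt "1 0.9 0.5 0 0 0 0" --pt "1 0.9 0.5 0 0 0 0"

```text
time: 29.95
eef_pos: [0.5531, 0.0386, 0.1509]
orientation: [179.9, 0.0, 90.2]
contact_force: [0.2, -1.0, -0.9]
gripper_width: 0.0854
gripper_force: 0.0
```

Call:
carry_out --pt "1 0.9 0.5 0 0 0 0" --pt "1 0.9 0.5 0 0 0 0" --pt "1 0.9 0.5 0 0 0 0" --pt "1 0.7 0.4 0 0 0 0" --pt "1 0.4 0.2 0 0 0 0" --pt "1 0.2 0 0 0 0 0" --pt "1 0 0 0 0 0 0" --pt "1 0 0 0 0 0 0" --pt "1 0 0 0 0 0 0" --pt "1 0 0 0 0 0 0"

```text
time: 30.95
eef_pos: [0.6356, 0.1964, 0.1506]
orientation: [180.0, 0.0, 90.1]
contact_force: [-0.1, 0.3, -0.2]
gripper_width: 0.0855
gripper_force: 0.0
```

Run:
```python
from h import *
s,d,Tc,T=wrist("w10");print(s["eef_pos"])
for b in blobs(d["image"],"blue",60):print(np.round(b[0],1),b[1],np.round(back(d,Tc,b[0],.07),4))
d=eyes.snapshot("top")
for b in blobs(d["image"][180:240,330:400],"blue",8):print(b[0]+[330,180],b[1][2:],back(d,d["extrinsics"],b[0]+[330,180],.067))
```

```text
[0.6356384  0.19642577 0.15055807]
[325.2 167.1] [309 164  33  11  81] [0.6379 0.2244 0.07  ]
[325.6 189.1] [311 175  30  29 690] [0.6383 0.2096 0.07  ]
[ 12.4 359.1] [  0 344  29  32 524] [0.3945 0.0716 0.07  ]
[366.07936508 212.82539683] [ 9  9 63] [ 0.46956072 -0.11376551  0.067     ]
```

The blue jar is in its pot. I go for the blue lid's knob at (0.6383, 0.2096).

Call:
carry_out --pt "1 0.13 0.03 0.2 0 0 0" --pt "1 0.13 0.03 0.4 0 0 0" --pt "1 0.07 0.01 0.5 0 0 0" --pt "1 0 0 0.5 0 0 0" --pt "1 0 0 0.4 0 0 0" --pt "1 0 0 0.3 0 0 0" --pt "1 0 0 0.2 0 0 0" --pt "1 0 0 0.1 0 0 0" --pt "1 0 0 0 0 0 0" --pt "1 0 0 0 0 0 0"

```text
time: 32.05
eef_pos: [0.6391, 0.211, 0.0469]
orientation: [179.9, -0.0, 90.2]
contact_force: [-0.4, 0.7, 0.3]
gripper_width: 0.0855
gripper_force: 0.0
```

Call:
carry_out --pt "0 0 0 0 0 0 0" --pt "0 0 0 0 0 0 0" --pt "0 0 0 0 0 0 0" --pt "0 0 0 0 0 0 0" --pt "0 0 0 0 0 0 0" --pt "0 0 0 0 0 0 0" --pt "0 0 0 0 0 0 0" --pt "0 0 0 0 0 0 0" --pt "0 0 0 0 0 0 0" --pt "0 0 0 0 0 0 0"

```text
time: 33.05
eef_pos: [0.6387, 0.2109, 0.0467]
orientation: [180.0, -0.0, 90.2]
contact_force: [-1.0, 0.4, 4.8]
gripper_width: 0.0259
gripper_force: 59.9
```

Call:
carry_out --pt "0 0 0 -0.15 0 0 0" --pt "0 0 0 -0.3 0 0 0" --pt "0 0 0 -0.5 0 0 0" --pt "0 0 0 -0.5 0 0 0" --pt "0 0 0 -0.5 0 0 0" --pt "0 -0.2 -0.1 -0.4 0 0 0" --pt "0 -0.4 -0.2 -0.15 0 0 0" --pt "0 -0.6 -0.3 0 0 0 0" --pt "0 -0.7 -0.4 0 0 0 0" --pt "0 -0.7 -0.4 0 0 0 0"

```text
time: 34.05
eef_pos: [0.5817, 0.1051, 0.1461]
orientation: [-180.0, 0.0, 90.2]
contact_force: [1.1, 1.1, -3.4]
gripper_width: 0.0261
gripper_force: 59.5
```

Call:
carry_out --pt "0 -0.7 -0.36 0 0 0 0" --pt "0 -0.7 -0.36 0 0 0 0" --pt "0 -0.7 -0.36 0 0 0 0" --pt "0 -0.7 -0.36 0 0 0 0" --pt "0 -0.7 -0.36 0 0 0 0" --pt "0 -0.7 -0.36 0 0 0 0" --pt "0 -0.6 -0.3 0 0 0 0" --pt "0 -0.45 -0.25 0 0 0 0" --pt "0 -0.25 -0.12 0 0 0 0" --pt "0 0 0 0 0 0 0"

```text
time: 35.05
eef_pos: [0.4697, -0.1149, 0.1463]
orientation: [-180.0, 0.0, 90.1]
contact_force: [0.1, 0.3, -2.4]
gripper_width: 0.0263
gripper_force: 59.5
```

Call:
carry_out --pt "0 0 0 0 0 0 0" --pt "0 0 0 0 0 0 0" --pt "0 0 0 0 0 0 0" --pt "0 0 0 0 0 0 0" --pt "0 0 0 0 0 0 0" --pt "0 0 0 0 0 0 0" --pt "0 0 0 0 0 0 0" --pt "0 0 0 0 0 0 0" --pt "0 0 0 0 0 0 0" --pt "0 0 0 0 0 0 0"

```text
time: 36.05
eef_pos: [0.4705, -0.1139, 0.1461]
orientation: [180.0, 0.0, 90.2]
contact_force: [0.4, -0.5, -3.1]
gripper_width: 0.0261
gripper_force: 59.5
```

Call:
carry_out --pt "0 -0.02 -0.04 0.1 0 0 0" --pt "0 0 0 0.2 0 0 0" --pt "0 0 0 0.3 0 0 0" --pt "0 0 0 0.3 0 0 0" --pt "0 0 0 0.25 0 0 0" --pt "0 0 0 0.2 0 0 0" --pt "0 0 0 0.12 0 0 0" --pt "0 0 0 0.08 0 0 0" --pt "0 0 0 0 0 0 0" --pt "0 0 0 0 0 0 0"

```text
time: 37.05
eef_pos: [0.4691, -0.1146, 0.0843]
orientation: [180.0, -0.0, 90.2]
contact_force: [0.5, 0.3, -3.0]
gripper_width: 0.0259
gripper_force: 59.5
```

Call:
carry_out --pt "0 0 0 0.04 0 0 0" --pt "0 0 0 0.02 0 0 0" --pt "0 0 0 0 0 0 0" --pt "1 0 0 0 0 0 0" --pt "1 0 0 0 0 0 0" --pt "1 0 0 0 0 0 0" --pt "1 0 0 0 0 0 0" --pt "1 0 0 0 0 0 0" --pt "1 0 0 0 0 0 0" --pt "1 0 0 0 0 0 0"

```text
time: 38.05
eef_pos: [0.4689, -0.1147, 0.0817]
orientation: [-180.0, 0.0, 90.2]
contact_force: [-0.1, -0.3, -0.2]
gripper_width: 0.0857
gripper_force: 0.0
```

Call:
carry_out --pt "1 0 0 -0.2 0 0 0" --pt "1 0 0 -0.5 0 0 0" --pt "1 0 0 -0.6 0 0 0" --pt "1 0 0 -0.5 0 0 0" --pt "1 -0.4 0 -0.3 0 0 0" --pt "1 -0.4 0 -0.1 0 0 0" --pt "1 -0.2 0 0 0 0 0" --pt "1 0 0 0 0 0 0" --pt "1 0 0 0 0 0 0" --pt "1 0 0 0 0 0 0"

```text
time: 39.05
eef_pos: [0.4686, -0.154, 0.1692]
orientation: [-179.9, -0.0, 90.2]
contact_force: [0.6, 0.2, 0.2]
gripper_width: 0.085
gripper_force: 0.0
```

Run:
```python
from h import *
s,d,Tc,T=wrist();print(s["eef_pos"])
for b in blobs(d["image"],"blue",300):print(np.round(b[0],1),b[1],np.round(back(d,Tc,b[0],.106),4))
a=cv2.resize(eyes.snapshot("scene")["image"][130:230,260:420],None,fx=4,fy=4,interpolation=2)
cv2.imwrite("pics/fin.png",a)
cv2.imwrite("pics/finw.png",d["image"])
```

```text
[ 0.46861067 -0.15399585  0.16918857]
[323.3 154.7] [307 138  34  34 911] [ 0.4695 -0.1149  0.106 ]
```

View pics/fin.png

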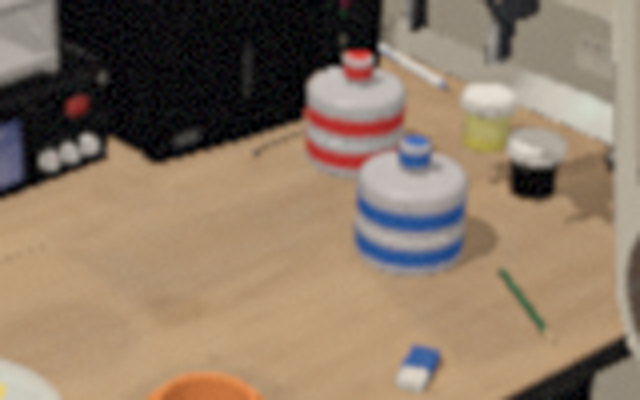

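View pics/finw.png

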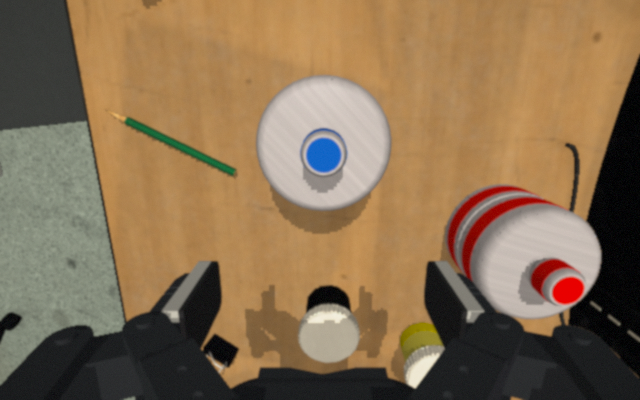

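Both pots are closed with level lids (scene crop: red at (357,110), blue at (410,200)). The plain jars stand untouched and the gripper is clear, so I hand in.

```bash
python3 -c "
from workcell import ticket
print(ticket.job_done())"
```

```text
the job is handed in; nothing more can be done
None
```

I put the red jar and then the blue jar into the pots of their own colours, closed each with its lid, and handed the job in at about 39 s; the final pictures show both lids centred and level, but the hand-in gave no verdict.

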